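# Slide the vessel crate into its parking bay

## Task

Push the tall, top-heavy crate of glass vessels along the bench, low down on its projecting base board, until it stands fully home and square in its parking bay, between the two guide rails and against the back stop. Slide it steadily with the fingers and push only on the base board, never on the crate's upper part; do not tip, lift or shove it fast. Leave the bottle, the beaker and the jar where they stand, and move clear at the end.

Things in the scene. Friction and masses are not known exactly. Their poses are not given: they have to be found in the camera images.
- crate: The loose crate, about 1.7 kg: a flat grey base board 140 (x) by 150 (y) by 30 mm high, carrying crate_top. Origin at the centre of the board's underside, on the bench; z up, +x is the side that goes to the stop, -x the near edge to push on. Sliding takes about 6 to 18 N; pushed at the board it slides, pushed near its top it tips over.
- crate_top: The white slatted upper part, fixed to the base board, two glass vessel necks on top; origin and axes of crate. It spans x -26 to +66, y -60 to +60, z 30 to 190 mm (necks to 218), so the board sticks out 44 mm from under it on the near (-x) side, 15 mm left and right. Not to be pushed on.
- bay: Parking bay fixed to the bench: bare steel bars 26 mm high, no floor. Its origin is where the crate's origin comes when fully home, axes parallel; +x points into the bay. Stop face at x +70 mm. Straight rails, inner faces at y +87 and -87 mm, from x +12 mm to the stop; nearer, they flare out 23 degrees to a mouth 225 mm wide at x -50 mm. The parked board's near edge, at x -70 mm, sticks out of the bay.
- bottle: Bystander: amber bottle with a blue cap, 68 mm across, 170 mm high, upright; origin at the centre of its underside. It stands left (+y) of the bay. Leave alone.
- beaker: Bystander: open glass beaker, 80 mm across the rim, 100 mm high; origin at the centre of its underside. It stands right (-y) of the crate. Leave alone.
- jar: Bystander: white jar with a black cap, 60 mm across, 80 mm high; origin at the centre of its underside. It stands right (-y) of the bay. Leave alone.

How it is judged:
By the outcome, as a careful person would: the job done as asked, in the order asked, and still so for the second after the job is handed in, with the robot touching nothing.
It also fails if it takes over 48 s, if anything falls off the work surface, if the arm or the gripper's body presses on something with over 40 N, if the wrist force passes 120 N, or if a joint passes its speed limit or range.

## Robot

A 6-joint arm with a two-finger parallel gripper is mounted at the origin on the work surface. World frame = base frame: x ahead of the robot, y to its left, z up, the work surface at z = 0. Lengths are in m, angles in rad, forces in N, time in s.
With the tool pointing down it reaches from about 0.35 to 0.85 m from the base axis. Payload 8.1 kg.
Tool frame: the origin (TCP) lies on the front face of the gripper's body, between the roots of the fingers; the fingertips stand 84 mm ahead of it and the grasp point (between the pads) lies 65 mm ahead of it; x points along the fingers, y is the direction in which the jaws open and shut, and the axes are right-handed (so a half turn about x gives the same grasp; the last joint's range is limited). The gripper opens to 93 mm and grips with 3 to 60 N. Pads are 15 mm wide; open, the fingers measure 128 mm over their backs; the gripper's body (75 mm by 188 mm) begins 65 mm behind the grasp point.
Start: joints at [1.024, 0.13, 1.488, -0, 1.523, -0.085], TCP at [0.267, 0.537, 0.303] pointing down, gripper open.
Joint ranges: [-2.96, 2.96], [-0.89, 2.26], [0.02, 2.5], [-1.34, 4.48], [0, 2.73], [-2.66, 2.66]. Speed limits (rad/s): [2.39, 2.39, 2.79, 3.14, 3.14, 3.14].

## Interface

Orientations are given as a rotation vector (axis times angle).
In Python, from plant import telemetry, read_camera, camera_params, robot gives the robot as it stands.
- The arm moves only by the tool step_arm, never from a script. Its argument "commands" is a list of rows, each an object with "xyz": the shift along the tool's x, y, z in mm, a list of three; "turn": the turn, a rotation vector about the tool's x, y, z in rad, a list of three; "grip": the finger opening in mm, from 0 to 93. In form: [{"xyz": [dx, dy, dz], "turn": [ax, ay, az], "grip": grip}, ...]. A call has 1 to 12 rows; each row is the pose to reach, as a shift and turn from the pose commanded when the call began, along the tool's axes at that moment; what a row does not reach only later rows make up. A row lasts 1/8 s, in which the tool goes at most 62.5 mm and 10.7 degrees, less where a joint would pass 70% of its speed; a pose out of reach is approached as far as the arm can. A call with a gripper value outside its range is refused whole. The fingers move at their own pace and stop on an object; "force" is the grip in N (left out, the last holds). Time passes only in rows, so rows that repeat a pose let the fingers close. It gives the time, the measured TCP pose, the force and the opening at its end, in the units of the state.
- telemetry.read_state(): the state, without advancing time (a new reading comes with each control period).
- read_camera(name): name is "scene" or "top" or "wrist"; returns the picture (384x512x3 uint8, red, green, blue); there is no depth.
- camera_params(name): a dict with "mtx" (3x3 intrinsics, pixels), "rvec" (rotation vector, rad) and "tvec" (3), from world to camera coordinates, as OpenCV has them. Camera axes: x right, y down, z forward; pixel columns grow to the right and rows downward; lengths in m; the calibration is good to about 2 mm. A picture is of the moment at which its call begins: read the wrist's pose just before it. camera_params takes no time and is no camera call; for the wrist camera it gives the pose at the moment of the call.
- robot.close_job(): hands the job in, once; it reports no verdict.
The state is a dict: "t": time; "q": joint angles; "dq": joint speeds; "joint_torque": joint torques, N m; "tool_pos": TCP position; "orientation": TCP orientation; "force": force on the tool from outside, world axes, zero at the start; "wrist_torque": the same for the moment, N m; "opening": finger opening in m.
Only numpy, scipy, OpenCV 4.12 (cv2) and the standard library are available. Lean on these libraries where they do the work, as an engineer would, in place of code of your own. Each camera call takes 0.05 s, during which the arm holds its last target. There are 200 camera calls.

## Working session

There is one attempt and no reset: what is moved stays moved. The work goes in short steps, Python scripts to look and compute and a tool call to move; the robot and the scene stay as the last step left them, time stands still between calls to the robot, and variables do not carry over. Pictures are saved under pics/ and viewed, about 8 in all and at most 12, crops included, and the job is handed in when it is done.

Besides the shell and the picture viewer there is one more tool, called after "Call:" as name([rows], argument=value, ...), one row to a line, values as JSON. step_arm: Moves the arm, as the interface text tells. Its arguments: {"type":"object","properties":{"commands":{"type":"array"},"force":{"type":"number"}},"required":["commands"]}

```bash
mkdir -p pics
python3 - <<'E'
from plant import telemetry, read_camera, camera_params
import cv2
for n in("scene","top"):
    im=read_camera(n)[:,:,::-1]; cv2.imwrite(f"pics/{n}0.png",cv2.resize(im,(800,600),interpolation=cv2.INTER_CUBIC))
    print(n,camera_params(n))
s=telemetry.read_state();print(s)
E
```

```text
scene {'mtx': array([[431.33480313,   0.        , 259.61248623],
       [  0.        , 431.33480313, 193.13222284],
       [  0.        ,   0.        ,   1.        ]]), 'rvec': array([ 2.07924925,  1.34587916, -0.49985914]), 'tvec': array([-0.29742235, -0.38614352,  1.37370974])}
top {'mtx': array([[377.73443187,   0.        , 249.31331125],
       [  0.        , 377.73443187, 195.24562307],
       [  0.        ,   0.        ,   1.        ]]), 'rvec': array([ 2.13973061, -2.07761288,  0.22952301]), 'tvec': array([0.01614853, 0.63914029, 0.89582323])}
{'t': 0.1, 'q': array([ 1.02361200e+00,  1.31079277e-01,  1.48911115e+00,  1.09599416e-05,
        1.52299655e+00, -8.53990795e-02]), 'dq': array([-1.07427304e-03, -1.70528116e-03, -3.32998919e-03, -4.42223979e-05,
       -1.47371666e-04, -8.81723619e-04]), 'joint_torque': array([ 9.23715634e-04, -5.61343074e+01, -4.93097484e+01,  7.70127238e-02,
        2.91457964e-02, -4.58720183e-05]), 'tool_pos': array([0.26712153, 0.53686583, 0.30182856]), 'orientation': array([ 0.3609304 ,  1.54080487, -0.36332271]), 'force': array([ 0.39354927,  0.7070768 , -0.10494088]), 'wrist_torque': array([ 0.01300231, -0.00405258, -0.0086024 ]), 'opening': 0.09275594716363823}
```

View pics/scene0.png

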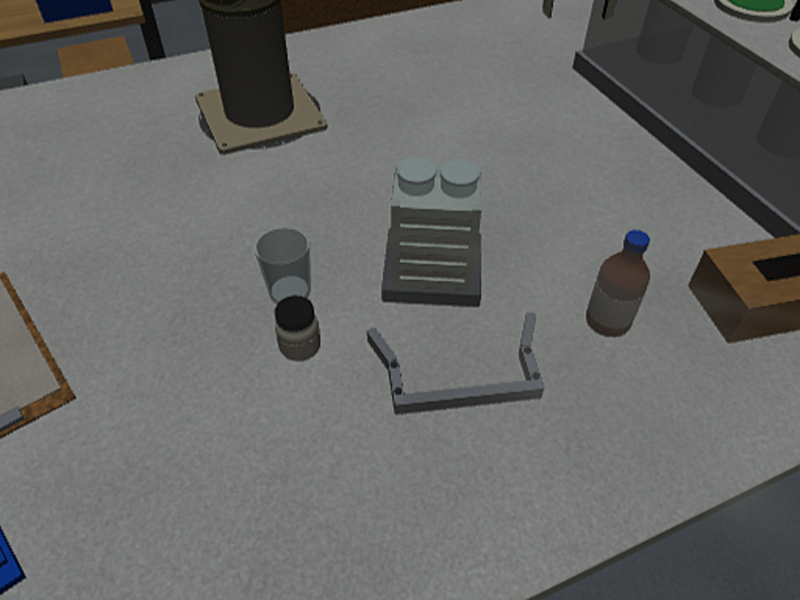

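View pics/top0.png

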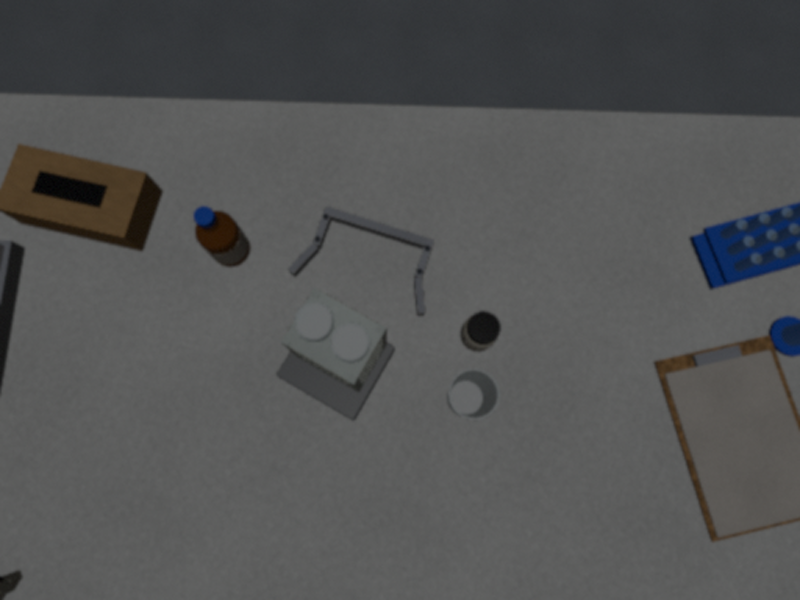

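The scene view shows the crate around (430,265), the bay around (460,380), and the stop bar from (397,402) to (540,385). In the top view the crate board's near edge runs from about (279,376) to (355,415), and the bay stop from (327,210) to (432,243). I'll take closer crops.

```bash
cat > h.py <<'E'
import numpy as np,cv2
from plant import telemetry, read_camera, camera_params
def grab(n,fn,x0,y0,w,h,k,gain=1.0):
    im=read_camera(n)[:,:,::-1]
    im=np.clip(im.astype(float)*gain,0,255).astype(np.uint8)[y0:y0+h,x0:x0+w]
    cv2.imwrite(fn,cv2.resize(im,None,fx=k,fy=k,interpolation=cv2.INTER_CUBIC))
def world(n,uv,z,P=None):
    p=P or camera_params(n)
    R=cv2.Rodrigues(np.array(p['rvec']))[0];t=np.array(p['tvec']).ravel()
    d=np.linalg.inv(p['mtx'])@np.c_[np.array(uv,float),np.ones(len(uv))].T
    d=(R.T@d).T;c=-R.T@t
    return c+d*((z-c[2])/d[:,2])[:,None]
E
python3 - <<'E'
from h import *
grab("top","pics/topc.png",160,120,160,150,4,2.2)
grab("scene","pics/scec.png",220,90,140,180,3.3,1.6)
E
```

```text
(no output)
```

View pics/topc.png

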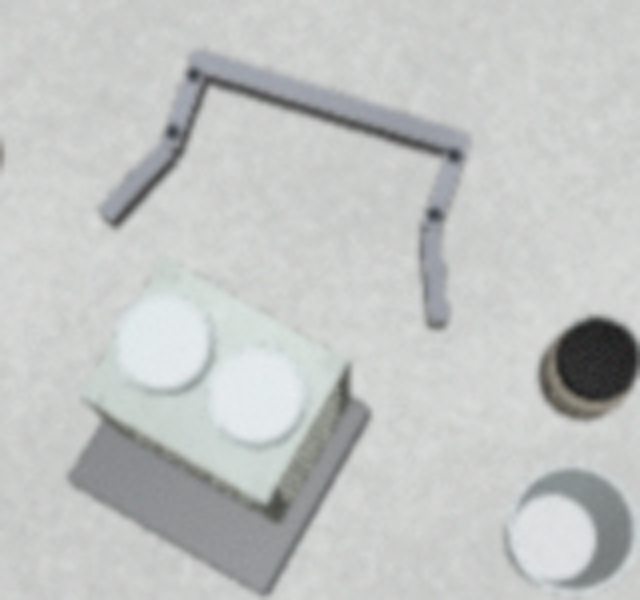

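View pics/scec.png

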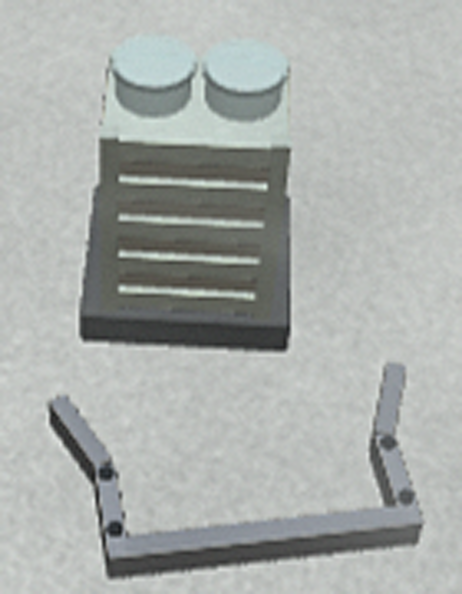

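Run:
```python
from h import *
f=lambda a,k,o:(np.array(a,float)+.5)/k-.5+np.array(o)
T=lambda a,z:world("top",f(a,4,(160,120)),z)[:,:2]*1000
S=lambda a,z:world("scene",f(a,3.3,(220,90)),z)[:,:2]*1000
np.set_printoptions(precision=1,suppress=True)
b=T([(70,477),(267,592),(370,410)],.03);print("board NL NR FR",b)
print(np.linalg.norm(b[0]-b[1]),np.linalg.norm(b[1]-b[2]))
c=(b[0]+b[2])/2;e=b[0]-b[1];g=b[2]-b[1];print("crate c",c,"yaw",np.degrees(np.arctan2(-e[0],e[1])),np.degrees(np.arctan2(g[1],g[0])))
s=S([(83,318),(287,325)],.03);print("scene FR FL",s, np.linalg.norm(s[0]-s[1]))
# bay: outer top edge corners of the stop and rails
p=T([(205,77),(450,149),(192,55),(468,134)],.026);print("bay top-cam inner L,R outer L,R",p)
for i in(0,2):
  d=p[i]-p[i+1];print(np.linalg.norm(d),np.degrees(np.arctan2(-d[0],d[1])))
d=p[0]-p[1];y=np.arctan2(-d[0],d[1]);m=(p[0]+p[1])/2;print("bay origin",m-70*np.array([np.cos(y),np.sin(y)]))
q=S([(118,540),(385,510),(110,565-12),(420,520)],.026);print("scene inner R,L; outer R,L",q)
r=T([(182,150),(115,222),(425,218),(430,327)],.026);print("rail knee L, mouth L, knee R, mouth R",r)
print("jar",T([(598,362)],.08),"beaker",T([(553,537)],.0),T([(572,528)],.1))
```

```text
board NL NR FR [[525.6 218.6]
 [456.2  88.1]
 [575.1  25.6]]
147.8998092763531 134.3361930757076
crate c [550.3 122.1] yaw -27.99781029021356 -27.718901007392855
scene FR FL [[581.6  24.2]
 [645.9 153.3]] 144.2502967685749
bay top-cam inner L,R outer L,R [[803.6 145.6]
 [756.8 -24.2]
 [819.4 155.4]
 [768.  -36.3]]
176.0909202202399 -15.412843657839014
198.4954242756957 -15.03311330195544
bay origin [712.8  79.3]
scene inner R,L; outer R,L [[760.3 -28.4]
 [808.6 136. ]
 [767.1 -36.8]
 [824.2 152.3]]
rail knee L, mouth L, knee R, mouth R [[750.5 158.6]
 [698.4 201. ]
 [707.5  -8.1]
 [632.5 -12.8]]
jar [[ 602.3 -115.9]] beaker [[498.2 -98.3]] [[497.4 -96.6]]
```

```bash
cat >> h.py <<'E'
from scipy.spatial.transform import Rotation as Ro
def goal(x,y,z,yawdeg):
    """shift mm / turn for tool down, jaws along y-axis of frame with yaw"""
    s=telemetry.read_state();R0=Ro.from_rotvec(s['orientation']);out=[]
    for sg in(1,-1):
        a=np.radians(yawdeg);X=np.array([0,0,-1.]);Y=sg*np.array([-np.sin(a),np.cos(a),0]);
        R=Ro.from_matrix(np.c_[X,Y,np.cross(X,Y)])
        d=R0.inv().apply(np.array([x,y,z])/1000-s['tool_pos'])*1000
        out.append((np.round(d,1),np.round((R0.inv()*R).as_rotvec(),4)))
    return out
E
python3 - <<'E'
from h import *
print(np.round(Ro.from_rotvec(telemetry.read_state()['orientation']).as_matrix(),3))
for g in(goal(456,172,302,-28),goal(456,172,98,-28)):print(g)
E
```

```text
[[-0.001  0.446  0.895]
 [-0.001  0.895 -0.446]
 [-1.    -0.001 -0.   ]]
[(array([ 3.000e-01, -2.426e+02,  3.316e+02]), array([ 0.0269, -0.0001,  0.0011])), (array([ 3.000e-01, -2.426e+02,  3.316e+02]), array([-3.1147e+00, -1.8000e-03, -1.0000e-04]))]
[(array([ 204.3, -242.4,  331.7]), array([ 0.0269, -0.0001,  0.0011])), (array([ 204.3, -242.4,  331.7]), array([-3.1147e+00, -1.8000e-03, -1.0000e-04]))]
```

Call:
step_arm([
  {"xyz": [0, -35, 48], "turn": [0.027, 0, 0], "grip": 93},
  {"xyz": [0, -72, 100], "turn": [0.027, 0, 0], "grip": 93},
  {"xyz": [0, -110, 150], "turn": [0.027, 0, 0], "grip": 93},
  {"xyz": [0, -147, 200], "turn": [0.027, 0, 0], "grip": 93},
  {"xyz": [0, -184, 250], "turn": [0.027, 0, 0], "grip": 93},
  {"xyz": [0, -220, 300], "turn": [0.027, 0, 0], "grip": 93},
  {"xyz": [0, -242, 331], "turn": [0.027, 0, 0], "grip": 93},
  {"xyz": [0, -242, 331], "turn": [0.027, 0, 0], "grip": 93},
  {"xyz": [0, -242, 331], "turn": [0.027, 0, 0], "grip": 93},
])

```text
t: 1.32
tool_pos: [0.4556, 0.1734, 0.3026]
orientation: [0.384, 1.537, -0.383]
force: [-0.2, 0.3, -0.5]
opening: 0.0931
```

Run:
```python
from h import *
grab("wrist","pics/w1.png",0,0,512,384,1.5,1.5)
p=camera_params("wrist");R=cv2.Rodrigues(np.array(p['rvec']))[0]
print(p['mtx'],p['rvec'],p['tvec'],"cam pos",-R.T@p['tvec'],"axis",R[2]);print(telemetry.read_state()['tool_pos'])
```

```text
[[289.53026923   0.         257.6806453 ]
 [  0.         289.53026923 192.65632163]
 [  0.           0.           1.        ]] [-2.49909465 -1.50192842 -0.19309415] [-0.36807458 -0.33898963  0.30866798] cam pos [0.39331099 0.20789594 0.38438851] axis [ 0.22359918 -0.11911815 -0.96737494]
[0.45540202 0.17380314 0.30262555]
```

View pics/w1.png

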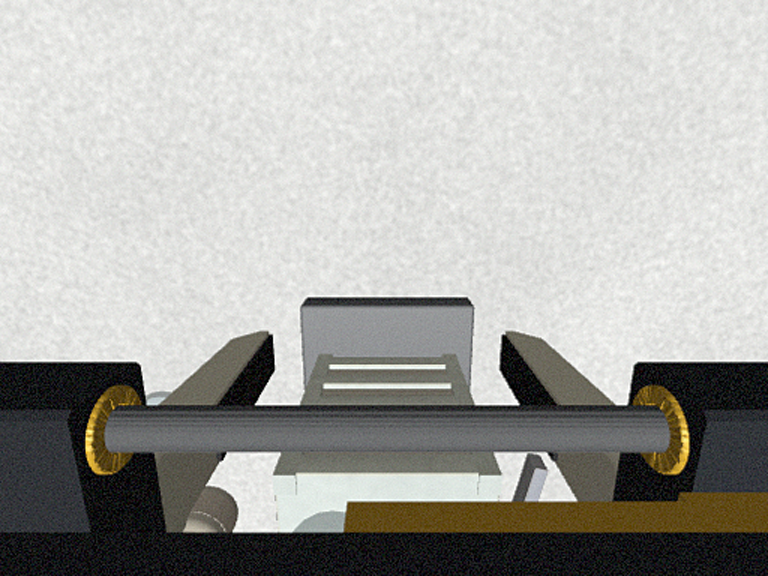

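The wrist view shows the board's near top edge from (303,308) to (473,308) and its bottom edge at row 298. It runs level in the picture, between the two fingers at (268,335) and (507,335).

Run:
```python
from h import *
np.set_printoptions(precision=1,suppress=True)
f=lambda a:(np.array(a,float)+.5)/1.5-.5
for a,z in(([(303,308),(473,308)],.03),([(304,297.5),(472,297.5)],0)):
  w=world("wrist",f(a),z)*1000;print(w);d=(w[0]-w[1])[:2];print(np.linalg.norm(d),np.degrees(np.arctan2(d[0],d[1])), w.mean(0))
m=w.mean(0)[:2]; a=np.radians(-28);print("centre",m+70*np.array([np.cos(a),np.sin(a)]))
```

```text
[[456.3  93.4  30. ]
 [524.4 221.5  30. ]]
145.04088407287412 -152.01337882876444 [490.3 157.4  30. ]
[[453.4  89.7   0. ]
 [525.9 226.1   0. ]]
154.4788715697433 -152.0130035282025 [489.6 157.9   0. ]
centre [551.4 125. ]
```

Call:
step_arm([
  {"xyz": [50, 0, 0], "turn": [0, 0, 0], "grip": 93},
  {"xyz": [100, 0, 0], "turn": [0, 0, 0], "grip": 93},
  {"xyz": [150, 0, 0], "turn": [0, 0, 0], "grip": 93},
  {"xyz": [190, 0, 0], "turn": [0, 0, 0], "grip": 93},
  {"xyz": [206, 0, 0], "turn": [0, 0, 0], "grip": 93},
  {"xyz": [206, 0, 7], "turn": [0, 0, 0], "grip": 93},
  {"xyz": [206, 0, 14], "turn": [0, 0, 0], "grip": 93},
  {"xyz": [206, 0, 20], "turn": [0, 0, 0], "grip": 93},
  {"xyz": [206, 0, 24], "turn": [0, 0, 0], "grip": 93},
  {"xyz": [206, 0, 27], "turn": [0, 0, 0], "grip": 93},
])

```text
t: 2.62
tool_pos: [0.4801, 0.1602, 0.0972]
orientation: [0.384, 1.536, -0.383]
force: [-7.0, 5.4, 6.8]
opening: 0.093
```

Call:
step_arm([
  {"xyz": [0, 0, 2], "turn": [0, 0, 0], "grip": 93},
  {"xyz": [0, 0, 4], "turn": [0, 0, 0], "grip": 93},
  {"xyz": [0, 0, 6], "turn": [0, 0, 0], "grip": 93},
])

```text
t: 3.0
tool_pos: [0.4828, 0.1588, 0.0967]
orientation: [0.384, 1.542, -0.383]
force: [-14.0, 7.5, 12.8]
opening: 0.0931
```

Run:
```python
from h import *
a=read_camera("wrist")[:,:,::-1]; b=read_camera("scene")[:,:,::-1]
a=cv2.resize(a[180:384],None,fx=1.5,fy=1.5)
b=cv2.resize(b[90:270,190:390],None,fx=3,fy=3,interpolation=cv2.INTER_CUBIC)[:290*1+250]
h=min(600-a.shape[0],b.shape[0]); 
o=np.zeros((600,768,3),np.uint8);o[:a.shape[0]]=a;o[a.shape[0]:a.shape[0]+h,:600]=b[:h]
cv2.imwrite("pics/w2.png",np.clip(o*1.5,0,255));s=telemetry.read_state();print(s['force'],s['wrist_torque'],s['tool_pos'])
```

```text
[-11.19417326   7.07230272  11.05803001] [1.00068867e+00 1.98094644e+00 1.11437211e-05] [0.48302462 0.15865602 0.0966569 ][ WARN:0@3.023] global loadsave.cpp:1063 imwrite_ Unsupported depth image for selected encoder is fallbacked to CV_8U.
```

View pics/w2.png

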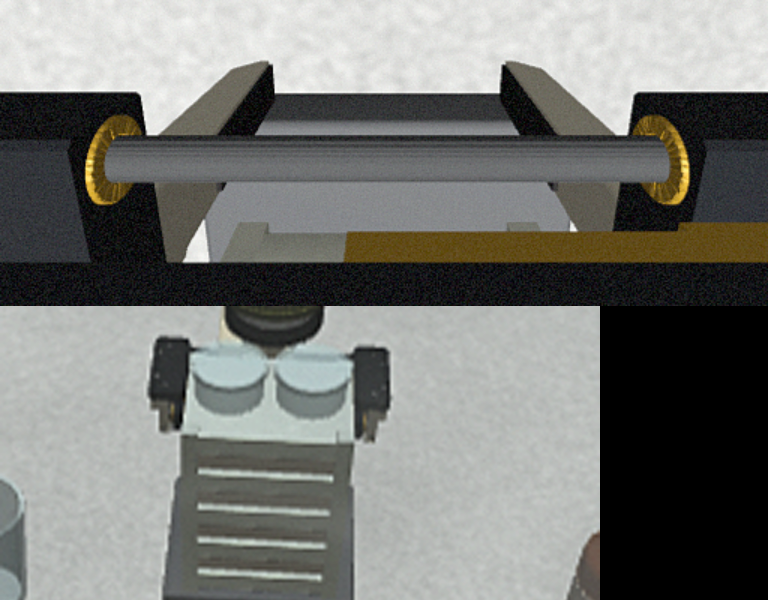

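Run:
```python
from h import *
def pose(s):
    th=np.radians(-12.8+12.8*min(s/110,1)); c=np.array([-167+s,0]); return c-77.5*np.array([np.cos(th),np.sin(th)]),th
for s0 in(0,36,72):
    p0,t0=pose(s0);f=np.array([np.cos(t0),np.sin(t0)]);l=np.array([-f[1],f[0]])
    for k in range(3,37,3):
        p,t=pose(s0+k);d=p-p0;print(k,"y %.1f z %.1f turn %.3f"%(d@l,d@f,-(t-t0)))
    print()
```

```text
3 y 0.2 z 2.9 turn -0.006
6 y 0.4 z 5.9 turn -0.012
9 y 0.6 z 8.8 turn -0.018
12 y 0.8 z 11.7 turn -0.024
15 y 1.0 z 14.7 turn -0.030
18 y 1.2 z 17.6 turn -0.037
21 y 1.3 z 20.5 turn -0.043
24 y 1.5 z 23.5 turn -0.049
27 y 1.7 z 26.4 turn -0.055
30 y 1.9 z 29.4 turn -0.061
33 y 2.1 z 32.4 turn -0.067
36 y 2.3 z 35.3 turn -0.073

3 y -0.0 z 3.0 turn -0.006
6 y -0.0 z 5.9 turn -0.012
9 y -0.1 z 8.9 turn -0.018
12 y -0.1 z 11.9 turn -0.024
15 y -0.1 z 14.9 turn -0.030
18 y -0.1 z 17.8 turn -0.037
21 y -0.2 z 20.8 turn -0.043
24 y -0.2 z 23.8 turn -0.049
27 y -0.2 z 26.8 turn -0.055
30 y -0.2 z 29.8 turn -0.061
33 y -0.2 z 32.8 turn -0.067
36 y -0.3 z 35.8 turn -0.073

3 y -0.2 z 3.0 turn -0.006
6 y -0.5 z 6.0 turn -0.012
9 y -0.7 z 9.0 turn -0.018
12 y -1.0 z 12.0 turn -0.024
15 y -1.2 z 15.0 turn -0.030
18 y -1.4 z 18.0 turn -0.037
21 y -1.7 z 21.0 turn -0.043
24 y -1.9 z 24.0 turn -0.049
27 y -2.2 z 27.0 turn -0.055
30 y -2.4 z 30.1 turn -0.061
33 y -2.6 z 33.1 turn -0.067
36 y -2.9 z 36.1 turn -0.073
```

Call:
step_arm([
  {"xyz": [0, 0.2, 2], "turn": [-0.006, 0, 0], "grip": 93},
  {"xyz": [0, 0.4, 5], "turn": [-0.012, 0, 0], "grip": 93},
  {"xyz": [0, 0.6, 8], "turn": [-0.018, 0, 0], "grip": 93},
  {"xyz": [0, 0.8, 11], "turn": [-0.024, 0, 0], "grip": 93},
  {"xyz": [0, 1.0, 14], "turn": [-0.03, 0, 0], "grip": 93},
  {"xyz": [0, 1.2, 17], "turn": [-0.037, 0, 0], "grip": 93},
  {"xyz": [0, 1.3, 20], "turn": [-0.043, 0, 0], "grip": 93},
  {"xyz": [0, 1.5, 23], "turn": [-0.049, 0, 0], "grip": 93},
  {"xyz": [0, 1.7, 26], "turn": [-0.055, 0, 0], "grip": 93},
  {"xyz": [0, 1.9, 29], "turn": [-0.061, 0, 0], "grip": 93},
  {"xyz": [0, 2.1, 32], "turn": [-0.067, 0, 0], "grip": 93},
  {"xyz": [0, 2.3, 35], "turn": [-0.073, 0, 0], "grip": 93},
])

```text
t: 4.6
tool_pos: [0.5142, 0.1438, 0.0962]
orientation: [0.326, 1.553, -0.327]
force: [-16.1, 4.6, 12.2]
opening: 0.093
```

Call:
step_arm([
  {"xyz": [0, 0, 2], "turn": [-0.006, 0, 0], "grip": 93},
  {"xyz": [0, 0, 5], "turn": [-0.012, 0, 0], "grip": 93},
  {"xyz": [0, 0, 8], "turn": [-0.018, 0, 0], "grip": 93},
  {"xyz": [0, 0, 11], "turn": [-0.024, 0, 0], "grip": 93},
  {"xyz": [0, 0, 14], "turn": [-0.03, 0, 0], "grip": 93},
  {"xyz": [0, 0, 17], "turn": [-0.037, 0, 0], "grip": 93},
  {"xyz": [0, 0, 20], "turn": [-0.043, 0, 0], "grip": 93},
  {"xyz": [0, 0, 23], "turn": [-0.049, 0, 0], "grip": 93},
  {"xyz": [0, 0, 26], "turn": [-0.055, 0, 0], "grip": 93},
  {"xyz": [0, 0, 29], "turn": [-0.061, 0, 0], "grip": 93},
  {"xyz": [0, 0, 32], "turn": [-0.067, 0, 0], "grip": 93},
  {"xyz": [0, 0, 35], "turn": [-0.073, 0, 0], "grip": 93},
])

```text
t: 6.1
tool_pos: [0.5463, 0.1297, 0.0962]
orientation: [0.269, 1.561, -0.269]
force: [-14.2, 3.1, 11.8]
opening: 0.0931
```

Run:
```python
from h import *
s=telemetry.read_state();R=Ro.from_rotvec(s['orientation']).as_matrix();print(s['t'],s['tool_pos'],s['force'],"yaw",np.degrees(np.arctan2(R[1,2],R[0,2])),"pitch",np.degrees(np.arcsin(R[2,2])))
o=np.zeros((570,800,3),np.uint8)
a=read_camera("scene")[:,:,::-1][90:280,220:353]; b=read_camera("top")[:,:,::-1][120:310,155:288]
o=np.hstack([cv2.resize(i,None,fx=3,fy=3,interpolation=cv2.INTER_CUBIC).astype(float)*g for i,g in((a,1.6),(b,2.2))])
cv2.imwrite("pics/m1.png",np.clip(o,0,255).astype(np.uint8))
```

```text
6.1 [0.54626394 0.12967116 0.09618867] [-14.19257332   3.07432675  11.84816138] yaw -19.621411976431116 pitch -0.38737366582458016
```

View pics/m1.png

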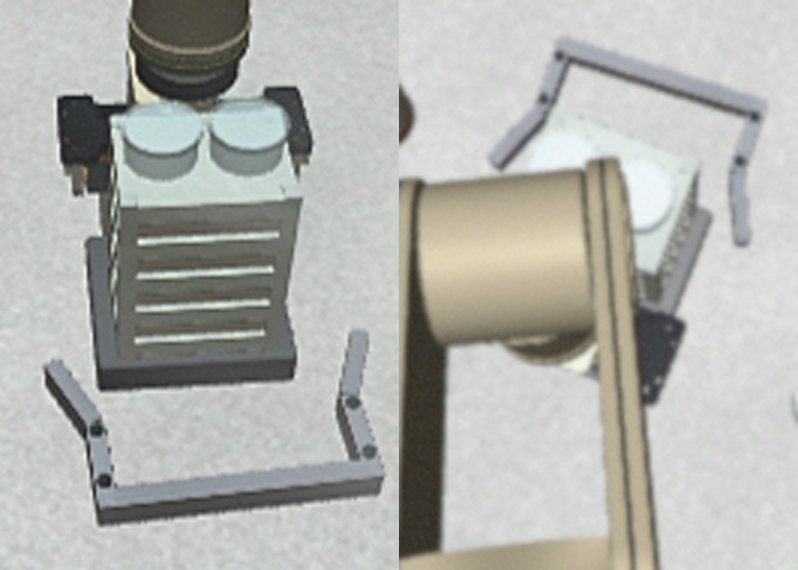

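The left half shows the crate heading into the mouth, with its far board corners at (98,368) and (297,352). The bay stop's inner edge runs from about (112,490) to (362,462).

Run:
```python
from h import *
np.set_printoptions(precision=1,suppress=True)
f=lambda a:(np.array(a,float)+.5)/3-.5+np.array((220,90))
S=lambda a,z:world("scene",f(a),z)[:,:2]*1000
g=lambda a:(np.array(a,float)-(399,0)+.5)/3-.5+np.array((155,120))
T=lambda a,z:world("top",g(a),z)[:,:2]*1000
a=np.radians(-15.2);B=np.array([[np.cos(a),np.sin(a)],[-np.sin(a),np.cos(a)]]);O=np.array([713,79])
bay=lambda w:(w-O)@B.T
print("far corners R,L in bay",bay(S([(98,368),(297,352)],.03)),bay(S([(101,390),(295,378)],0)))
print("top-cam far R corner",bay(T([(710,211)],.03)))
pts=[(97,429),(105,481),(353,402),(369,451)];pt=[(543,98),(561,55),(740,160),(755,116)]
print("bolts scene RR,RS,LL,LS",bay(S(pts,.026)));print("bolts top LK,LS,RK,RS",bay(T(pt,.026)))
print("stop outer ends scene R,L",bay(S([(100,503),(382,472)],.026)),"top L,R",bay(T([(563,39),(766,100)],.026)))
print("mouth tips scene R L",bay(S([(48,365),(357,334)],.026)),"top L R",bay(T([(493,160),(740,240)],.026)))
t=telemetry.read_state()['tool_pos'][:2]*1000;print("tool in bay",bay(t))
th=np.radians(-19.6+15.2);print("expected centre",bay(t)+77.5*np.array([np.cos(th),np.sin(th)]))
```

```text
far corners R,L in bay [[-31.4 -81.8]
 [-24.2  67.6]] [[-34.  -79.1]
 [-23.1  69.2]]
top-cam far R corner [[-31.6 -78.7]]
bolts scene RR,RS,LL,LS [[ 20.7 -90.4]
 [ 65.6 -91.5]
 [ 24.9  97.4]
 [ 68.9  96.4]]
bolts top LK,LS,RK,RS [[ 26.4  97.4]
 [ 70.7  94.6]
 [ 22.5 -90.9]
 [ 66.3 -92.4]]
stop outer ends scene R,L [[ 82.8 -97.6]
 [ 87.5 100.2]] top L,R [[ 86.   97.8]
 [ 83.9 -97.8]]
mouth tips scene R L [[ -43.1 -117.6]
 [ -37.9  118.6]] top L R [[ -42.4  122. ]
 [ -48.2 -111.5]]
tool in bay [-173.7    5.1]
expected centre [-96.4  -0.9]
```

Run:
```python
from h import *
a=np.radians(-16.5);B=np.array([[np.cos(a),np.sin(a)],[-np.sin(a),np.cos(a)]]);O=np.array([714,82.4])
s=telemetry.read_state();p0=B@(s['tool_pos'][:2]*1000-O);t0=np.radians(-19.62+16.5)
off=-1.5 # crate centre lateral error vs tool axis
c0=p0+77.5*np.array([np.cos(t0),np.sin(t0)])+np.array([0,off]);print(p0,c0)
f=np.array([np.cos(t0),np.sin(t0)]);l=np.array([-f[1],f[0]])
for k in range(6,97,6):
    t=t0*max(0,1-k/48);c=c0+np.array([k,-c0[1]*min(1,k/72)])
    p=c-77.5*np.array([np.cos(t),np.sin(t)])-np.array([0,off]);d=p-p0
    print(k,"y %.1f z %.1f turn %.3f"%(d@l,d@f,-(t-t0)))
```

```text
[-173.76091359   -2.39906236] [-96.37578933  -8.11718312]
6 y 0.5 z 6.0 turn -0.007
12 y 0.9 z 11.9 turn -0.014
18 y 1.4 z 17.9 turn -0.020
24 y 1.9 z 23.8 turn -0.027
30 y 2.4 z 29.8 turn -0.034
36 y 2.8 z 35.8 turn -0.041
42 y 3.3 z 41.8 turn -0.048
48 y 3.8 z 47.7 turn -0.054
54 y 4.8 z 53.7 turn -0.054
60 y 5.8 z 59.7 turn -0.054
66 y 6.8 z 65.6 turn -0.054
72 y 7.8 z 71.6 turn -0.054
78 y 8.1 z 77.6 turn -0.054
84 y 8.5 z 83.5 turn -0.054
90 y 8.8 z 89.5 turn -0.054
96 y 9.1 z 95.5 turn -0.054
```

Call:
step_arm([
  {"xyz": [0, 0.2, 3], "turn": [-0.003, 0, 0], "grip": 93},
  {"xyz": [0, 0.5, 6], "turn": [-0.007, 0, 0], "grip": 93},
  {"xyz": [0, 0.7, 9], "turn": [-0.01, 0, 0], "grip": 93},
  {"xyz": [0, 0.9, 12], "turn": [-0.014, 0, 0], "grip": 93},
  {"xyz": [0, 1.2, 15], "turn": [-0.017, 0, 0], "grip": 93},
  {"xyz": [0, 1.4, 18], "turn": [-0.02, 0, 0], "grip": 93},
  {"xyz": [0, 1.7, 21], "turn": [-0.024, 0, 0], "grip": 93},
  {"xyz": [0, 1.9, 24], "turn": [-0.027, 0, 0], "grip": 93},
  {"xyz": [0, 2.2, 27], "turn": [-0.03, 0, 0], "grip": 93},
  {"xyz": [0, 2.4, 30], "turn": [-0.034, 0, 0], "grip": 93},
  {"xyz": [0, 2.6, 33], "turn": [-0.037, 0, 0], "grip": 93},
  {"xyz": [0, 2.8, 36], "turn": [-0.041, 0, 0], "grip": 93},
])

```text
t: 7.7
tool_pos: [0.581, 0.12, 0.096]
orientation: [0.236, 1.565, -0.237]
force: [-14.0, 4.1, 11.2]
opening: 0.0929
```

Call:
step_arm([
  {"xyz": [0, 0.2, 3], "turn": [-0.003, 0, 0], "grip": 93},
  {"xyz": [0, 0.4, 6], "turn": [-0.006, 0, 0], "grip": 93},
  {"xyz": [0, 0.6, 9], "turn": [-0.01, 0, 0], "grip": 93},
  {"xyz": [0, 0.9, 12], "turn": [-0.013, 0, 0], "grip": 93},
  {"xyz": [0, 1.2, 15], "turn": [-0.013, 0, 0], "grip": 93},
  {"xyz": [0, 1.5, 18], "turn": [-0.013, 0, 0], "grip": 93},
  {"xyz": [0, 1.8, 21], "turn": [-0.013, 0, 0], "grip": 93},
  {"xyz": [0, 2.1, 24], "turn": [-0.013, 0, 0], "grip": 93},
  {"xyz": [0, 2.4, 27], "turn": [-0.013, 0, 0], "grip": 93},
  {"xyz": [0, 2.8, 30], "turn": [-0.013, 0, 0], "grip": 93},
  {"xyz": [0, 3.1, 33], "turn": [-0.013, 0, 0], "grip": 93},
  {"xyz": [0, 3.5, 36], "turn": [-0.013, 0, 0], "grip": 93},
])

```text
t: 9.2
tool_pos: [0.6166, 0.1128, 0.0961]
orientation: [0.226, 1.566, -0.227]
force: [-13.5, 2.8, 8.4]
opening: 0.0933
```

Run:
```python
from h import *
s=telemetry.read_state();R=Ro.from_rotvec(s['orientation']).as_matrix();print(s['t'],s['tool_pos'],s['force'],"yaw",np.degrees(np.arctan2(R[1,2],R[0,2])),"pitch",np.degrees(np.arcsin(R[2,2])))
grab("scene","pics/m2.png",225,160,130,110,6,1.6)
```

```text
9.2 [0.61658914 0.11276916 0.09606484] [-13.48191313   2.78584308   8.35583297] yaw -16.528933453988728 pitch -0.3884238446900744
```

View pics/m2.png

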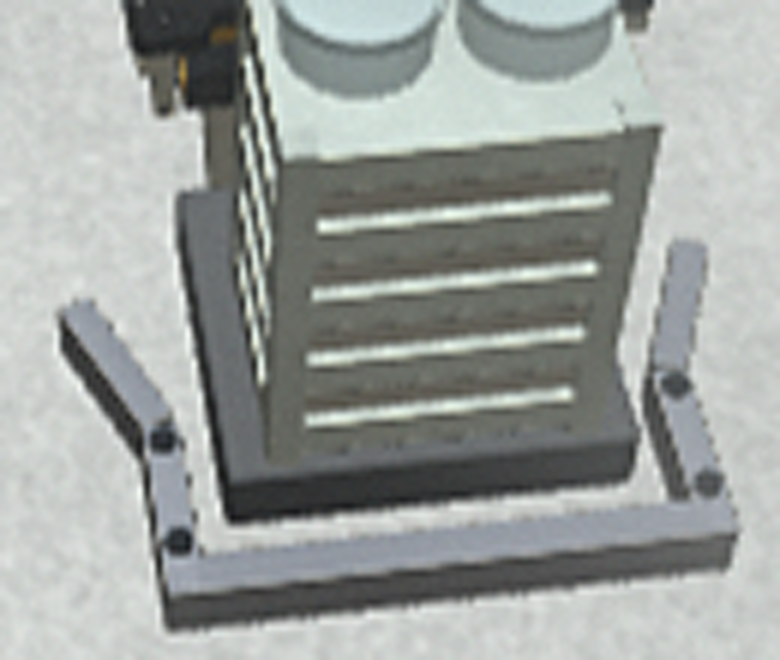

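The crate is inside the bay. Its far edge runs from (232,482) to (637,440), parallel to the stop, with a gap on both sides and about 24 mm left to go.

Call:
step_arm([
  {"xyz": [0, 0, 2.5], "turn": [0, 0, 0], "grip": 93},
  {"xyz": [0, 0, 5], "turn": [0, 0, 0], "grip": 93},
  {"xyz": [0, 0, 7.5], "turn": [0, 0, 0], "grip": 93},
  {"xyz": [0, 0, 10], "turn": [0, 0, 0], "grip": 93},
  {"xyz": [0, 0, 12], "turn": [0, 0, 0], "grip": 93},
  {"xyz": [0, 0, 14], "turn": [0, 0, 0], "grip": 93},
  {"xyz": [0, 0, 16], "turn": [0, 0, 0], "grip": 93},
  {"xyz": [0, 0, 17.5], "turn": [0, 0, 0], "grip": 93},
  {"xyz": [0, 0, 19], "turn": [0, 0, 0], "grip": 93},
])

```text
t: 10.38
tool_pos: [0.6349, 0.1077, 0.096]
orientation: [0.226, 1.566, -0.227]
force: [-12.7, 4.8, 7.5]
opening: 0.0929
```

Call:
step_arm([
  {"xyz": [0, 0, 1], "turn": [0, 0, 0], "grip": 93},
  {"xyz": [0, 0, 2], "turn": [0, 0, 0], "grip": 93},
  {"xyz": [0, 0, 3], "turn": [0, 0, 0], "grip": 93},
])

```text
t: 10.75
tool_pos: [0.6378, 0.1068, 0.096]
orientation: [0.226, 1.566, -0.226]
force: [-12.2, 3.5, 7.8]
opening: 0.0927
```

Call:
step_arm([
  {"xyz": [0, 0, 1], "turn": [0, 0, 0], "grip": 93},
  {"xyz": [0, 0, 2], "turn": [0, 0, 0], "grip": 93},
])

```text
t: 11.0
tool_pos: [0.6396, 0.1063, 0.096]
orientation: [0.226, 1.566, -0.226]
force: [-12.3, 3.5, 8.0]
opening: 0.093
```

Call:
step_arm([
  {"xyz": [0, 0, 1], "turn": [0, 0, 0], "grip": 93},
  {"xyz": [0, 0, 2], "turn": [0, 0, 0], "grip": 93},
])

```text
t: 11.25
tool_pos: [0.6406, 0.106, 0.096]
orientation: [0.226, 1.568, -0.226]
force: [-22.1, 5.2, 15.8]
opening: 0.0929
```

Call:
step_arm([
  {"xyz": [0, 0, 1], "turn": [0, 0, 0], "grip": 93},
  {"xyz": [0, 0, 2], "turn": [0, 0, 0], "grip": 93},
])

```text
t: 11.5
tool_pos: [0.641, 0.1059, 0.096]
orientation: [0.226, 1.572, -0.227]
force: [-31.2, 7.2, 23.9]
opening: 0.0929
```

Run:
```python
from h import *
s=telemetry.read_state();print(s['force'],s['wrist_torque'])
grab("scene","pics/m3.png",225,180,130,95,6,1.8)
```

```text
[-31.22965833   7.17424927  23.89932731] [ 1.22834139  5.17534336 -0.14045036]
```

View pics/m3.png

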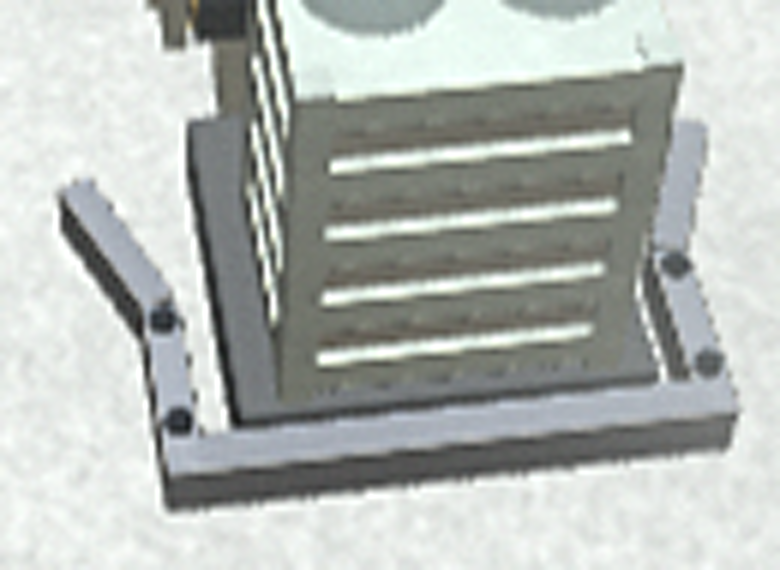

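The left far corner meets the stop at about (660,380). The dark strip is thicker near (240,420), which suggests a right-side gap of about 2–3 mm. I'll turn slightly CCW while pressing.

Call:
step_arm([
  {"xyz": [0, 0, 0], "turn": [-0.005, 0, 0], "grip": 93},
  {"xyz": [0, 0, 0], "turn": [-0.01, 0, 0], "grip": 93},
  {"xyz": [0, 0, 0.3], "turn": [-0.015, 0, 0], "grip": 93},
  {"xyz": [0, 0, 0.5], "turn": [-0.02, 0, 0], "grip": 93},
  {"xyz": [0, 0, 0.5], "turn": [-0.02, 0, 0], "grip": 93},
])

```text
t: 12.18
tool_pos: [0.6405, 0.1058, 0.0959]
orientation: [0.212, 1.576, -0.213]
force: [-33.9, 8.1, 25.6]
opening: 0.0929
```

Run:
```python
from h import *
s=telemetry.read_state();R=Ro.from_rotvec(s['orientation']).as_matrix();print(s['tool_pos'],s['force'],s['wrist_torque'],"yaw",np.degrees(np.arctan2(R[1,2],R[0,2])))
grab("scene","pics/m4.png",245,220,105,50,7,1.8)
```

```text
[0.64051104 0.10580769 0.0958985 ] [-33.89885433   8.08624632  25.55704574] [-0.01685238  5.8771996  -1.92691457] yaw -15.460223312967
```

View pics/m4.png

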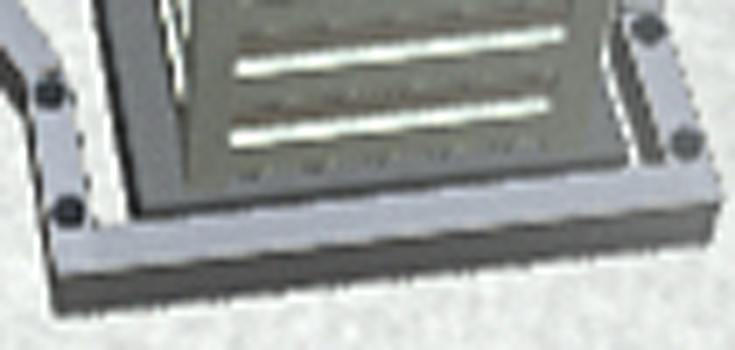

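The seam is now thin and even along the stop. All the force is on the right finger with a yaw moment of −1.9 N m, so the board is bottomed flush. I'll back off.

Call:
step_arm([
  {"xyz": [0, 0, -2], "turn": [0, 0, 0], "grip": 93},
  {"xyz": [0, 0, -4], "turn": [0, 0, 0], "grip": 93},
  {"xyz": [0, 0, -8], "turn": [0, 0, 0], "grip": 93},
  {"xyz": [0, 0, -16], "turn": [0, 0, 0], "grip": 93},
  {"xyz": [0, 0, -30], "turn": [0, 0, 0], "grip": 93},
  {"xyz": [0, 0, -50], "turn": [0, 0, 0], "grip": 93},
  {"xyz": [0, 0, -80], "turn": [0, 0, 0], "grip": 93},
  {"xyz": [-30, 0, -110], "turn": [0, 0, 0], "grip": 93},
  {"xyz": [-80, 0, -130], "turn": [0, 0, 0], "grip": 93},
  {"xyz": [-130, 30, -140], "turn": [0, 0, 0], "grip": 93},
  {"xyz": [-180, 70, -150], "turn": [0, 0, 0], "grip": 93},
  {"xyz": [-200, 110, -160], "turn": [0, 0, 0], "grip": 93},
])

```text
t: 13.72
tool_pos: [0.5224, 0.2538, 0.3011]
orientation: [0.214, 1.555, -0.209]
force: [0.8, 0.2, -0.0]
opening: 0.0929
```

Call:
step_arm([
  {"xyz": [0, 50, -30], "turn": [0, 0, 0], "grip": 93},
  {"xyz": [0, 100, -60], "turn": [0, 0, 0], "grip": 93},
  {"xyz": [0, 150, -90], "turn": [0, 0, 0], "grip": 93},
  {"xyz": [0, 200, -120], "turn": [0, 0, 0], "grip": 93},
  {"xyz": [0, 230, -130], "turn": [0, 0, 0], "grip": 93},
  {"xyz": [0, 230, -130], "turn": [0, 0, 0], "grip": 93},
  {"xyz": [0, 230, -130], "turn": [0, 0, 0], "grip": 93},
])

```text
t: 14.6
tool_pos: [0.4574, 0.5082, 0.2965]
orientation: [0.211, 1.56, -0.212]
force: [0.2, -0.1, -0.3]
opening: 0.0926
```

Run:
```python
from h import *
a=read_camera("scene")[:,:,::-1][140:270,150:420]; b=read_camera("top")[:,:,::-1][115:245,110:330]
o=np.zeros((600,800,3),float)
A=cv2.resize(a,None,fx=2.9,fy=2.9,interpolation=cv2.INTER_CUBIC)[:,:800];o[:300,:A.shape[1]]=A[60:360]*1.8
B=cv2.resize(b,None,fx=3.6,fy=3.6,interpolation=cv2.INTER_CUBIC);o[300:,:B.shape[1]]=B[60:360]*2.2
cv2.imwrite("pics/f.png",np.clip(o,0,255).astype(np.uint8));s=telemetry.read_state();print(s['t'],s['force'],s['tool_pos'])
```

```text
14.7 [-0.09561309  0.23674264  0.58233201] [0.45779079 0.50767955 0.2968742 ]
```

View pics/f.png

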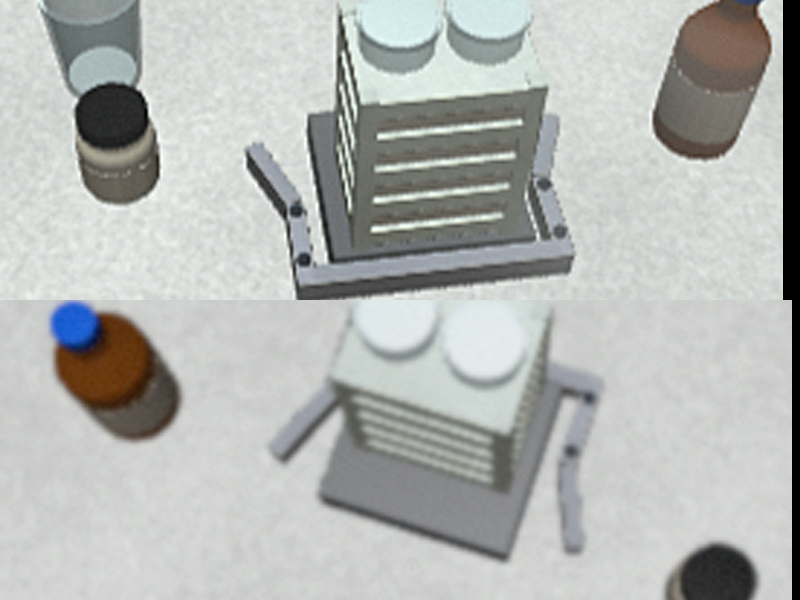

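The crate stands in the bay and the bystanders are in place. In the lower half, the near edge runs from (321,494) to (506,556). One numeric check before handing in.

Run:
```python
from h import *
np.set_printoptions(precision=1,suppress=True)
g=lambda a:((np.array(a,float)-(0,240)+.5)/3.6-.5)+np.array((110,115))
w=world("top",g([(321,494),(506,556),(562,388)]),.03)[:,:2]*1000
d=w[0]-w[1];e=w[2]-w[1];print(w,np.linalg.norm(d),"yaw",np.degrees(np.arctan2(-d[0],d[1])),np.degrees(np.arctan2(e[1],e[0])))
f=lambda a:((np.array(a,float)+(0,60)+.5)/2.9-.5)+np.array((150,140))
p=world("scene",f([(330,258),(535,240)]),.03)[:,:2]*1000;q=world("scene",f([(311,267),(561,246)]),.026)[:,:2]*1000;r=world("scene",f([(300,284),(572,258)]),.026)[:,:2]*1000
for v in(p,q,r):
  d=v[1]-v[0];print(v,"yaw",np.degrees(np.arctan2(-d[0],d[1])))
n=np.array([np.cos(np.radians(-15.5)),np.sin(np.radians(-15.5))]);print("far edge, stop inner, stop outer along axis",p@n,q@n,r@n, "near",w[:2]@n)
```

```text
[[670.3 170.7]
 [627.5  32.1]
 [758.2  -6.5]] 145.08075937521915 yaw -17.154530681438427 -16.473453356553026
[[760.6 -10.4]
 [806.5 131.3]] yaw -17.96246017481836
[[759.6 -24.7]
 [816.5 147.8]] yaw -18.253155596705113
[[769.5 -37.6]
 [828.7 149.5]] yaw -17.546369828485197
far edge, stop inner, stop outer along axis [735.7 742.1] [738.6 747.3] [751.6 758.6] near [600.3 596.1]
```

```bash
python3 -c "
from plant import robot; print(robot.close_job())"
```

```text
the job is handed in; nothing more can be done
None
```

I pushed the crate into its parking bay with both open fingers low on the near edge of the base board. It went at about 24 mm/s, turning gradually to line up with the bay. I handed the job in at about 15 s with the arm well clear and no contact force.

**At the stop:** the horizontal push rose from about 13 N while sliding to about 32 N. A small left (CCW) turn while pressing put the load on the right finger without moving the crate further. I take that to mean the board sits flush against the stop.

**Last pictures:** the crate stands upright between the rails with a gap on both sides. The seam along the stop is thin and even. The bottle, beaker and jar showed no sign of having moved.

**Squareness and fit:** the checks did not agree exactly.
- **Bay angle:** I measured between −15° and −18°, depending on the camera and edge used. In the same view, the crate and stop agreed to about 0.5°.
- **Gap to the stop:** the scene picture put the board's far edge 3–5 mm short of the stop's inner edge. That is within my pixel-reading error and does not fit the force readings, so I relied on the force.

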